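# Hold the spring clip open over the stamped picture card

## Task

One of the two picture cards on the desk has the wooden hand stamp standing in front of it, on the side away from the robot; the other has the brass paperweight. Lift the steel spring clip off its wooden rest, squeeze its handles to spread the jaws, and bring it down from above so that the gaping jaws straddle the top edge of the stamped card near its middle, the lips about a centimetre below the edge on either side and touching neither face. Finish like that, still squeezing and holding the clip open in the air; do not let it bite or knock either card, and leave the cards, stamp, paperweight and pen cup where they stand.

Things in the scene. Friction and masses are not known exactly. Their poses are not given: they have to be found in the camera images.
- clip: Steel spring clip like a big peg, about 95 g: two like halves on a hinge, jaws (54 mm wide) below, handles above. Origin: mid hinge axis; y along the hinge, z up to the handles, -x the front half (this body is that half and leans as the clip is squeezed). Starts closed, hanging upright on its rest, hinge 52 mm above the desk, by lugs reaching 42 mm along y either side.
- clip_jaw (a joint): Angle between the clip's halves: 0 closed, at most 0.7 rad. Squeezed along x at the handle bars, it resists with 8 N at first, 13 N at 0.5 rad; a grip of 3 to 6 N holds it without opening it. Bars squeezed to 27 mm (outside) give about 0.5 rad, lips 20 mm apart between their inner faces, hinge 4 mm further below the bars than when closed.
- clip_lip_front (a point): Middle of the lower end of the clip's front jaw lip (lip 6 mm thick, rounded; this point is 39 mm below the hinge, in the middle of the lip's thickness).
- clip_lip_back (a point): The same point of the back jaw lip; 7 mm from the other when closed.
- rest: Wooden rest for the clip, fixed: base 80 x 110 x 8 mm; at 31 to 48 mm either side along y a post, 53 mm high with its cheeks, 61 mm at the outer end. Origin under the centre, z up, axes as the clip's at the start (y along its hinge, x the way it is squeezed). Lift the clip straight up 20 mm or more to clear the posts before spreading it.
- card_a: Picture card standing in a dark wood block, loose, 0.9 kg. Block 60 x 130 x 25 mm (x, y, z), origin under its centre; the stiff card stands upright on it in the middle, 4 mm thick along x, 120 mm wide along y, its top edge 125 mm above the desk. +x is its front, away from the robot.
- card_a_edge (a point): Middle of card A's top edge, axes as body card_a.
- card_b: The other picture card and block, exactly like card_a.
- card_b_edge (a point): Middle of card B's top edge, axes as body card_b.
- stamp: Wooden hand stamp, a turned round shape 36 mm across and 58 mm high with a waist and a knob. It stands in front of (+x, the side away from the robot) the one card or the other, 62 to 82 mm from its middle; that card is the stamped one. Origin under its centre.
- paperweight: Low round brass paperweight, 48 mm across, 25 mm high, in front of the other card. Origin under its centre.
- pen_cup: Black pen cup, 72 mm across, 90 mm high, pens up to 155 mm, between the cards, further back. Origin under its centre.
- clip_bar_front (a point): Middle of the round bar ending the front handle (8 mm thick, 26 mm long along y), 34 mm above the hinge and 19 mm in front of it, closed. The back handle's bar mirrors it: 46 mm over both, closed.
Mind the look-alikes: they are no part of the job. Several things have the shape of the clip; the one meant has the colours described above. Leave any white look-alike of the stamp alone.

How it is judged:
On the way:
1. the clip is lifted off its rest in the gripper (height (world z) of clip above 0.075 m and contact force between clip and rest below 0.05 N and contact force between the fingers and clip above 1 N), for 0.2 s.
At the end, for the whole second after the job is handed in: Clip held still by the fingers alone, spread over 0.3 rad, touching nothing else; lips on opposite sides of the stamped card, each over 4 mm from its middle plane, 4 to 22 mm below its top edge, within 25 mm of its middle; hinge within 0.25 rad of the edge's direction; card upright within 0.1 rad (value of joint clip_jaw above 0.3 rad and contact force between the fingers and clip above 3 N and linear speed of clip below 0.02 m/s and contact force between clip and card_a below 0.1 N and contact force between clip and card_b below 0.1 N and contact force between clip and rest below 0.1 N and contact force between clip and stamp below 0.1 N and contact force between clip and paperweight below 0.1 N and contact force between clip and pen_cup below 0.1 N and ((horizontal distance between stamp and card_a below 0.15 m and angle between the y axis of clip and the y axis of card_a_edge, either way round below 0.25 rad and ((x of clip_lip_front in the frame of card_a_edge below -0.004 m and x of clip_lip_back in the frame of card_a_edge above 0.004 m) or (x of clip_lip_back in the frame of card_a_edge below -0.004 m and x of clip_lip_front in the frame of card_a_edge above 0.004 m)) and z of clip_lip_front in the frame of card_a_edge between -0.022 and -0.004 m and y of clip_lip_front in the frame of card_a_edge between -0.025 and 0.025 m and z of clip_lip_back in the frame of card_a_edge between -0.022 and -0.004 m and y of clip_lip_back in the frame of card_a_edge between -0.025 and 0.025 m and angle between card_a's own z axis and vertical below 0.1 rad) or (horizontal distance between stamp and card_b below 0.15 m and angle between the y axis of clip and the y axis of card_b_edge, either way round below 0.25 rad and ((x of clip_lip_front in the frame of card_b_edge below -0.004 m and x of clip_lip_back in the frame of card_b_edge above 0.004 m) or (x of clip_lip_back in the frame of card_b_edge below -0.004 m and x of clip_lip_front in the frame of card_b_edge above 0.004 m)) and z of clip_lip_front in the frame of card_b_edge between -0.022 and -0.004 m and y of clip_lip_front in the frame of card_b_edge between -0.025 and 0.025 m and z of clip_lip_back in the frame of card_b_edge between -0.022 and -0.004 m and y of clip_lip_back in the frame of card_b_edge between -0.025 and 0.025 m and angle between card_b's own z axis and vertical below 0.1 rad))); the arm keeps its last pose, push and grip.
It fails at once if the clip bites or knocks a card (over 6 N) (contact force between clip and card_a above 6 N or contact force between clip and card_b above 6 N).
It fails at once if a card, the stamp, the paperweight or the pen cup is shifted by more than 20 mm (distance of any of card_a, card_b, stamp, paperweight, pen_cup from where it was at the start of the episode above 0.02 m).
It also fails if it takes over 35 s, if anything falls off the work surface, if the arm or the gripper's body presses on something with over 40 N, if the wrist force passes 120 N, or if a joint passes its speed limit or range.

## Robot

A 6-joint arm with a two-finger parallel gripper is mounted at the origin on the work surface. World frame = base frame: x ahead of the robot, y to its left, z up, the work surface at z = 0. Lengths are in m, angles in rad, forces in N, time in s.
With the tool pointing down it reaches from about 0.375 to 0.9 m from the base axis. Payload 3.1 kg.
Tool frame: the origin (TCP) lies midway between the tips of the shut fingers; the grasp point (between the pads) lies 19 mm behind it; x points along the fingers, y is the direction in which the jaws open and shut, and the axes are right-handed (so a half turn about x gives the same grasp; the last joint's range is limited). The gripper opens to 87 mm and grips with 3 to 60 N. Pads are 19 mm wide; open, the fingers measure 117 mm over their backs; the gripper's body (75 mm by 190 mm) begins 51 mm behind the grasp point.
Start: joints at [1.135, 0.527, 1.433, -0, 1.181, -0.178], TCP at [0.159, 0.604, 0.223] pointing down, gripper open.
Joint ranges: [-3.08, 3.08], [-0.75, 2.2], [0.22, 2.44], [-1.43, 4.57], [0, 2.65], [-2.85, 2.85]. Speed limits (rad/s): [2.79, 2.79, 3.14, 3.14, 3.14, 3.14].

## Interface

Orientations are given as a unit quaternion [x, y, z, w].
In Python, from rig import get_obs, imaging, robot gives the robot as it stands.
- The arm moves only by the shell command python3 -m inch 'ROWS' [FORCE]. ROWS is JSON, a list of rows, each a list of 3 entries, a list of its own where there are three numbers: the finger opening in mm, from 0 to 87, then the shift along the tool's x, y, z in mm, then the turn, a rotation vector about the tool's x, y, z in degrees. In form: [[grip, [dx, dy, dz], [wx, wy, wz]], ...]. A call has 1 to 12 rows; each row shifts and turns the pose as measured when the row begins, along the tool's axes as they then stand; what a row does not reach is not made up. A row lasts 1/8 s, in which the tool goes at most 62.5 mm and 10.7 degrees, less where a joint would pass 70% of its speed; a pose out of reach is approached as far as the arm can. A call with a gripper value outside its range is refused whole. The fingers move at their own pace and stop on an object; FORCE is the grip in N (left out, the last holds). Time passes only in rows, so rows that do not move let the fingers close. It gives the time, the measured TCP pose, the force and the opening at its end, in the units of the state.
- get_obs(): the state, without advancing time (a new reading comes with each control period).
- imaging.camera(name): name is "scene" or "top" or "wrist"; returns the picture (480x640x3 uint8, red, green, blue); there is no depth.
- imaging.camera_params(name): a dict with "camera_matrix" (3x3 intrinsics, pixels), "k1" (the pictures are not rectified: a ray, as slopes to the right and down, at radius r is drawn at 1 + k1 r^2 times it, then the intrinsics apply), "xyz" and "rotation" of the camera in the world. Camera axes: x right, y down, z forward; pixel columns grow to the right and rows downward; lengths in m; the calibration is good to about 2 mm. A picture is of the moment at which its call begins: read the wrist's pose just before it. camera_params takes no time and is no camera call; for the wrist camera it gives the pose at the moment of the call.
- robot.hand_in(): hands the job in, once; it reports no verdict.
Trained networks look in the newest picture that a camera, given by its name, has taken for a name from the list of things; names that differ only in an ending like _2 or _b are one class to them, and where a whole thing is asked for, a point or a joint stands for the part that bears it (a point fixed in the world has none). Each returns a list of dicts, best first, with "confidence" (0 to 1); they miss things now and then, are a little off and sometimes report something else, mostly with a low value. They report only what shows in the picture. A call takes as long as a camera call. They do not tell look-alikes from the thing itself.
- imaging.cut_out(camera, target): "pixels" (480x640 bool, what is visible of it) and "box" ([centre column, centre row, width, height] in pixels, round what is visible of it).
- imaging.tip_of(camera, target): "pixel" ([column, row] in pixels: a listed point, or the origin of a listed thing).
The state is a dict: "time": time; "q": joint angles; "joint_velocities": joint speeds; "joint_torque": joint torques, N m; "position": TCP position; "tool_rot": TCP orientation; "ft_force": force on the tool from outside, world axes, zero at the start; "moment": the same for the moment, N m; "grip_width": finger opening in m.
Only numpy, scipy, OpenCV 4.12 (cv2) and the standard library are available. Lean on these libraries where they do the work, as an engineer would, in place of code of your own. Each camera call takes 0.05 s, during which the arm holds its last target. There are 200 camera calls.

## Working session

There is one attempt and no reset: what is moved stays moved. The work goes in short steps, Python scripts to look and compute and a shell command to move; the robot and the scene stay as the last step left them, time stands still between calls to the robot, and variables do not carry over. Pictures are saved under pics/ and viewed, about 8 in all and at most 12, crops included, and the job is handed in when it is done.

```bash
mkdir -p pics; ls; cat > h.py <<'E'
import numpy as np, cv2
from rig import get_obs, imaging, robot
from scipy.spatial.transform import Rotation as R
def ray(cam,px,p=None):
    p=p or imaging.camera_params(cam); K=np.array(p["camera_matrix"]); 
    d=np.array([(px[0]-K[0,2])/K[0,0],(px[1]-K[1,2])/K[1,1]]); u=d.copy()
    for _ in range(20): u=d/(1+p["k1"]*(u@u))
    M=np.array(p["rotation"]); 
    if M.shape!=(3,3): M=R.from_quat(M).as_matrix()
    return np.array(p["xyz"]), M@np.array([u[0],u[1],1.])
def at_z(cam,px,z,p=None):
    o,d=ray(cam,px,p); return o+d*(z-o[2])/d[2]
def proj(cam,X,p=None):
    p=p or imaging.camera_params(cam); K=np.array(p["camera_matrix"]);M=np.array(p["rotation"])
    if M.shape!=(3,3): M=R.from_quat(M).as_matrix()
    c=M.T@(np.array(X)-np.array(p["xyz"]));u=c[:2]/c[2];u=u*(1+p["k1"]*(u@u));return K[:2,:2]@u+K[:2,2]
def save(im,n): cv2.imwrite("pics/"+n,im[:,:,::-1])
E
python3 - <<'E'
from h import *
for c in ("scene","top"):
    im=imaging.camera(c); save(im,c+"0.png"); p=imaging.camera_params(c); print(c,p)
    for t,z in (("clip",.052),("rest",0),("card_a_edge",.125),("card_b_edge",.125),("stamp",0),("paperweight",0),("pen_cup",0),("clip_bar_front",.086)):
        for r in imaging.tip_of(c,t)[:3]: print(t,np.round(r["pixel"]),round(r["confidence"],2),at_z(c,r["pixel"],z,p).round(3))
o=get_obs();print(o)
E
```

```text
pics
scene {'camera_matrix': array([[594.69655619,   0.        , 321.44020581],
       [  0.        , 594.69655619, 236.53892141],
       [  0.        ,   0.        ,   1.        ]]), 'k1': -0.12665103910162823, 'xyz': array([1.05625752, 0.6116624 , 0.63300797]), 'rotation': array([ 0.28627238,  0.83156894, -0.44572778, -0.16693701])}
clip [340. 254.] 0.83 [ 0.499 -0.012  0.052]
clip [391. 241.] 0.74 [0.4   0.012 0.052]
rest [336. 277.] 0.78 [ 0.5   -0.019  0.   ]
card_a_edge [421. 301.] 0.57 [0.553 0.218 0.125]
card_b_edge [232. 177.] 0.66 [ 0.568 -0.243  0.125]
stamp [161. 251.] 0.66 [ 0.712 -0.277  0.   ]
stamp [207. 244.] 0.59 [ 0.632 -0.245  0.   ]
paperweight [374. 386.] 0.97 [0.623 0.212 0.   ]
pen_cup [420. 301.] 0.69 [0.43 0.12 0.  ]
pen_cup [276. 331.] 0.56 [0.666 0.033 0.   ]
clip_bar_front [382. 222.] 0.89 [ 0.409 -0.007  0.086]
clip_bar_front [347. 231.] 0.7 [ 0.478 -0.021  0.086]
top {'camera_matrix': array([[477.63420727,   0.        , 315.29749074],
       [  0.        , 477.63420727, 239.78754681],
       [  0.        ,   0.        ,   1.        ]]), 'k1': 0.03284922
[... 682 characters left out ...]
75.] 0.63 [ 0.482 -0.019  0.086]
{'time': 0.9, 'q': array([ 1.13552108e+00,  5.27476597e-01,  1.43269767e+00, -1.30081293e-05,
        1.18142237e+00, -1.78481068e-01]), 'joint_velocities': array([-0.00054048,  0.00067589,  0.00130809, -0.0004702 ,  0.00294474,
        0.00092185]), 'joint_torque': array([-4.80017407e-04, -4.40001261e+01, -1.76987278e+01,  6.33280305e-02,
        5.03535080e-02, -2.25464805e-05]), 'position': array([0.15869007, 0.60448984, 0.22256354]), 'tool_rot': array([ 0.09053684,  0.70128276, -0.09054209,  0.70129002]), 'ft_force': array([-0.31726835, -0.08540907, -0.31408674]), 'moment': array([-0.01673649, -0.0088189 , -0.06089843]), 'grip_width': 0.08677093817264156}
```

View pics/scene0.png

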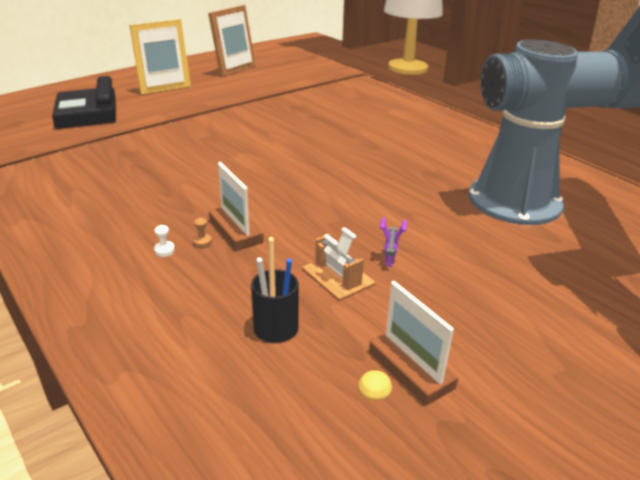

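View pics/top0.png

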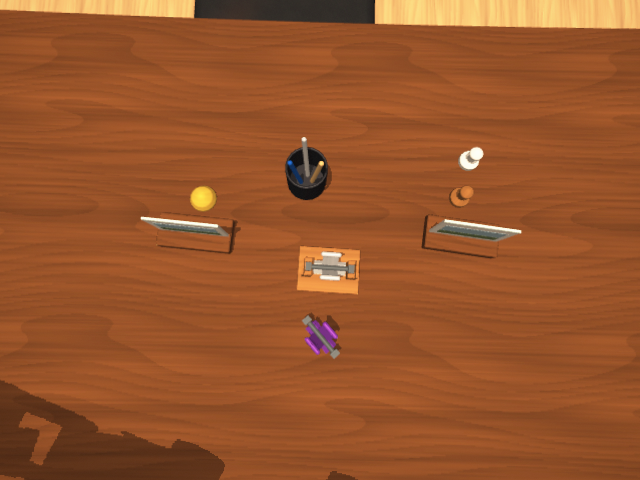

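The scene view has the steel clip on its rest at (340,255) and the brown stamp at (202,235), in front of the far card, which is B. The white stamp and purple clip are look-alikes. In the top view the clip is at (331,267), card B's top edge runs about (445,221)–(520,232), and the stamp is at (460,196). Next I'll measure yaw angles from a zoomed crop.

```bash
python3 - <<'E'
from h import *
im=cv2.imread("pics/top0.png")
a=cv2.resize(im[240:300,290:370],None,fx=10,fy=10,interpolation=cv2.INTER_CUBIC)[:600,:800]
b=cv2.resize(im[210:262,415:525],None,fx=7.27,fy=7.27,interpolation=cv2.INTER_CUBIC)
a=cv2.resize(a,(390,292)); b=cv2.resize(b,(800,378))
cv2.imwrite("pics/crop1.png",np.vstack([np.pad(a[:220],((0,0),(0,410),(0,0))),b])[:600])
E
```

```text
(no output)
```

View pics/crop1.png

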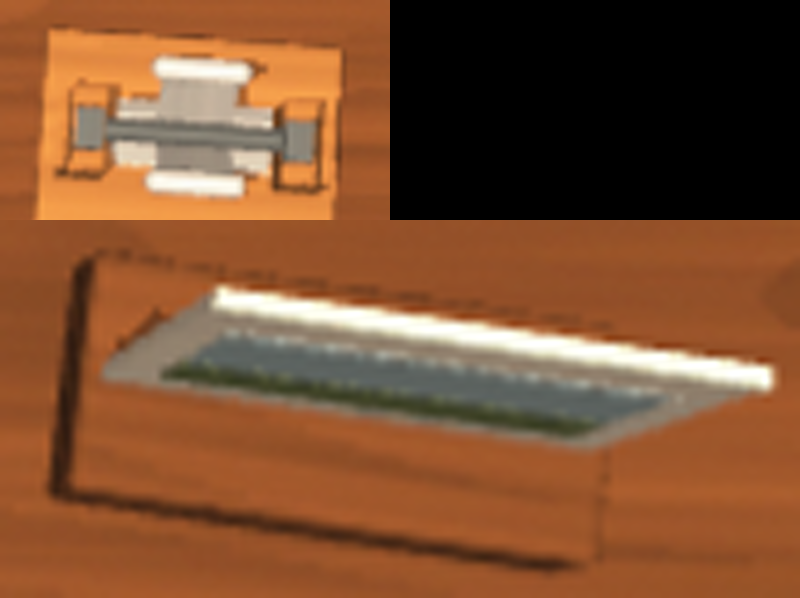

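```bash
python3 - <<'E'
from h import *
T=lambda x,y,z:at_z("top",(x,y),z)
l,r=T(308.5,266.3,.054),T(351.9,268.9,.054); b1,b2=T(332.05,254.15,.087),T(330.2,277.7,.087)
e1,e2=T(444.8,220.7,.125),T(521.2,231.6,.125)
for a,b in((l,r),(b1,b2),(e1,e2)): d=b-a;print(((a+b)/2).round(4),np.linalg.norm(d).round(4),np.degrees(np.arctan2(d[1],d[0])).round(1))
o=get_obs();M=R.from_quat(o["tool_rot"]).as_matrix();print(M.round(3))
p=imaging.camera_params("wrist");print((M.T@(np.array(p["xyz"])-o["position"])).round(3), (M.T@R.from_quat(p["rotation"]).as_matrix()).round(2))
E
```

```text
[ 0.4968 -0.022   0.054 ] 0.0738 -92.0
[ 0.4969 -0.022   0.087 ] 0.0386 176.6
[ 0.5622 -0.257   0.125 ] 0.1199 -96.8
[[ 0.     0.254  0.967]
 [-0.     0.967 -0.254]
 [-1.    -0.     0.   ]]
[-0.163  0.001 -0.065] [[-0.   -0.24  0.97]
 [ 1.    0.    0.  ]
 [-0.    0.97  0.24]]
```

```bash
cat >> h.py <<'E'
def plan(target,yaw,n=12):
    o=get_obs();M=R.from_quat(o["tool_rot"]).as_matrix();p=o["position"];th=np.arctan2(M[1,1],M[0,1])
    print("t",o["time"],"pos",p.round(4),"yaw",np.degrees(th).round(2),"tilt",M[:,0].round(3),"grip",o["grip_width"].round(4),"F",o["ft_force"].round(1))
    d=(np.array(target)-p)*1000; dy=np.radians(yaw)-th
    for k in range(n):
        t=th+dy*k/n;c,s=np.cos(t),np.sin(t);w=d/n
        print([round(-w[2]),round(w[0]*c+w[1]*s),round(w[0]*s-w[1]*c)],round(-np.degrees(dy)/n,1))
E
python3 -c "
from h import *
plan((.497,-.022,.22),-2.7,12)"
```

```text
Traceback (most recent call last):
  File "h.py", line 20, in plan
    print("t",o["time"],"pos",p.round(4),"yaw",np.degrees(th).round(2),"tilt",M[:,0].round(3),"grip",o["grip_width"].round(4),"F",o["ft_force"].round(1))
                                                                                                     ^^^^^^^^^^^^^^^^^^^^^
AttributeError: 'float' object has no attribute 'round'
```

```bash
sed -i 's/o\["grip_width"\].round(4)/round(o["grip_width"],4)/' h.py
python3 -c "
from h import *
plan((.497,-.022,.22),-2.7,12)"
```

```text
t 0.9 pos [0.1587 0.6045 0.2226] yaw 75.29 tilt [ 0. -0. -1.] grip 0.0868 F [-0.3 -0.1 -0.3]
[0, -43, 41] 6.5
[0, -38, 45] 6.5
[0, -33, 49] 6.5
[0, -27, 53] 6.5
[0, -21, 55] 6.5
[0, -15, 57] 6.5
[0, -8, 59] 6.5
[0, -1, 59] 6.5
[0, 5, 59] 6.5
[0, 12, 58] 6.5
[0, 18, 56] 6.5
[0, 25, 54] 6.5
```

```bash
python3 -m inch '[[87,[0,-43,41],[6.5,0,0]],[87,[0,-38,45],[6.5,0,0]],[87,[0,-33,49],[6.5,0,0]],[87,[0,-27,53],[6.5,0,0]],[87,[0,-21,55],[6.5,0,0]],[87,[0,-15,57],[6.5,0,0]],[87,[0,-8,59],[6.5,0,0]],[87,[0,-1,59],[6.5,0,0]],[87,[0,5,59],[6.5,0,0]],[87,[0,12,58],[6.5,0,0]],[87,[0,18,56],[6.5,0,0]],[87,[0,25,54],[6.5,0,0]]]' 4
python3 -c "
from h import *
plan((.497,-.022,.2),-2.7,4)"
```

```text
time: 2.4
position: [0.4989, -0.0387, 0.2247]
tool_rot: [0.527, 0.477, -0.515, 0.48]
ft_force: [0.6, 1.0, 0.7]
grip_width: 0.0868
t 2.4 pos [ 0.4989 -0.0387  0.2247] yaw -4.86 tilt [ 0.015  0.008 -1.   ] grip 0.0868 F [0.6 1.  0.7]
[6, -1, -4] -0.5
[6, -1, -4] -0.5
[6, -1, -4] -0.5
[6, -1, -4] -0.5
```

```bash
python3 -m inch '[[87,[10,-2,-14],[-2.2,-0.5,-0.8]],[87,[0,0,0],[0,0,0]]]'
cat >> h.py <<'E'
def fix(yaw):
    M=R.from_quat(get_obs()["tool_rot"]).as_matrix();t=np.radians(yaw);c,s=np.cos(t),np.sin(t)
    D=np.array([[0,c,s],[0,s,-c],[-1,0,0]]);print("turn",np.degrees(R.from_matrix(M.T@D).as_rotvec()).round(2))
E
python3 - <<'E'
from h import *
plan((.497,-.022,.2),-2.7,1);fix(-2.7)
p=imaging.camera_params("wrist");save(imaging.camera("wrist"),"w1.png")
for t,z in (("clip",.052),("rest",0),("clip_bar_front",.086),("clip_lip_front",.013),("clip_lip_back",.013)):
    for r in imaging.tip_of("wrist",t)[:3]: print(t,np.round(r["pixel"]),round(r["confidence"],2),at_z("wrist",r["pixel"],z,p).round(4))
print({k:proj("wrist",X,p).round() for k,X in dict(hinge=(.497,-.022,.052),b1=(.478,-.022,.086),b2=(.516,-.022,.086)).items()})
E
```

```text
time: 2.65
position: [0.501, -0.0293, 0.2147]
tool_rot: [0.514, 0.485, -0.513, 0.488]
ft_force: [0.0, 0.8, -0.5]
grip_width: 0.0872
t 2.65 pos [ 0.501  -0.0293  0.2147] yaw -3.04 tilt [ 0.003 -0.002 -1.   ] grip 0.0872 F [ 0.   0.8 -0.5]
[15, -4, -7] -0.3
turn [-0.34  0.09 -0.2 ]
clip [313. 203.] 0.64 [ 0.4976 -0.0151  0.052 ]
clip [182. 196.] 0.57 [ 0.3875 -0.0034  0.052 ]
clip_bar_front [179. 226.] 0.86 [ 0.3946 -0.0219  0.086 ]
clip_bar_front [287. 216.] 0.72 [ 0.4776 -0.0186  0.086 ]
clip_lip_front [196. 194.] 0.94 [ 0.3871 -0.0068  0.013 ]
clip_lip_back [188. 188.] 0.59 [ 0.3812 -0.0006  0.013 ]
{'hinge': array([313., 211.]), 'b1': array([288., 221.]), 'b2': array([337., 218.])}
```

View pics/w1.png

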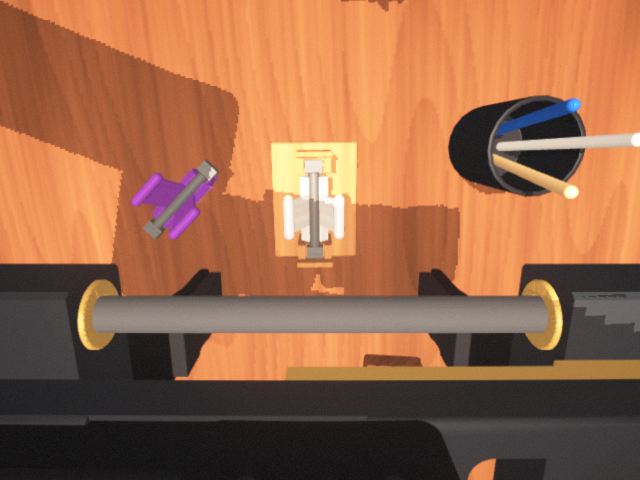

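The wrist view has the clip bars at (289,217) and (339,216) and the lugs at (314,165) and (315,252). This agrees with the map to about 2 mm, so I take clip y as about -0.020. Descending part way.

```bash
python3 -m inch '[[66,[0,-3,-9],[0,0,0]],[66,[25,0,0],[0,0,0]],[66,[25,0,0],[0,0,0]],[66,[15,0,0],[0,0,0]],[66,[0,0,0],[0,0,0]]]' 5
python3 -c "
from h import *
plan((.498,-.020,.067),-3,1);fix(-3)"
```

```text
time: 3.58
position: [0.4991, -0.0157, 0.1511]
tool_rot: [0.514, 0.485, -0.51, 0.491]
ft_force: [-0.4, 0.5, 0.5]
grip_width: 0.0664
t 3.575 pos [ 0.4991 -0.0157  0.1511] yaw -2.74 tilt [ 0.01  -0.003 -1.   ] grip 0.0664 F [-0.4  0.5  0.5]
[84, -1, 4] 0.3
turn [ 0.26  0.13 -0.57]
```

```bash
python3 -m inch '[[66,[20,-1,4],[0.3,0.1,-0.6]],[66,[20,0,0],[0,0,0]],[66,[20,0,0],[0,0,0]],[66,[10,0,0],[0,0,0]],[66,[0,0,0],[0,0,0]]]' 5
python3 - <<'E'
from h import *
plan((.498,-.020,.067),-3,1);fix(-3)
save(imaging.camera("wrist"),"w2.png")
E
```

```text
time: 4.2
position: [0.4996, -0.02, 0.0789]
tool_rot: [0.513, 0.486, -0.513, 0.487]
ft_force: [-0.1, -0.1, 0.4]
grip_width: 0.066
t 4.2 pos [ 0.4996 -0.02    0.0789] yaw -3.04 tilt [ 0.002 -0.001 -1.   ] grip 0.066 F [-0.1 -0.1  0.4]
[12, -2, 0] -0.0
turn [-0.04  0.08 -0.13]
```

View pics/w2.png

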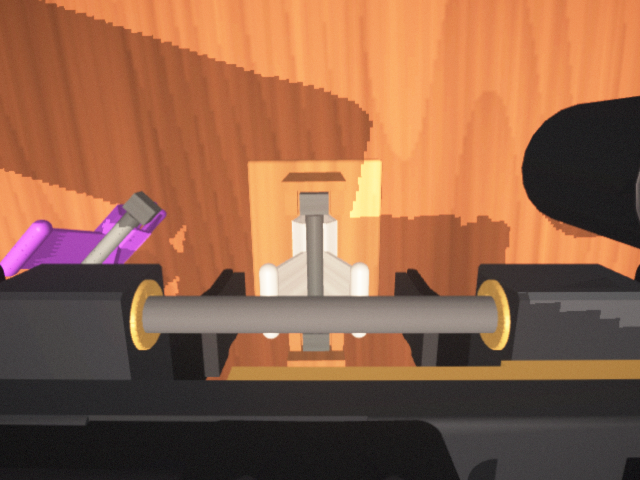

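The clip is centred between the fingers, with its bars at columns 268 and 359 and the pads at about 225 and 405. Going down 12 mm and gripping at 5 N.

```bash
python3 - <<'E'
from h import *
p=imaging.camera_params("wrist")
for y in(-.033,-.020,-.007):print(y,[proj("wrist",(x,y,.088),p).round() for x in (.477,.517)])
print(proj("wrist",(.498,.0185,.054),p).round())
E
python3 -m inch '[[66,[11,-1,0],[0,0,0]],[66,[1,0,0],[0,0,0]],[40,[0,0,0],[0,0,0]],[40,[0,0,0],[0,0,0]],[40,[0,0,0],[0,0,0]],[40,[0,0,0],[0,0,0]]]' 5
python3 -c "
from h import *
plan((.498,-.020,.067),-3,1);fix(-3)"
```

```text
-0.033 [array([267., 331.]), array([359., 326.])]
-0.02 [array([264., 303.]), array([358., 298.])]
-0.007 [array([262., 274.]), array([357., 269.])]
[310. 199.]
time: 5.0
position: [0.5, -0.0203, 0.0682]
tool_rot: [0.514, 0.484, -0.512, 0.489]
ft_force: [-0.8, 0.7, -1.6]
grip_width: 0.0459
t 5.0 pos [ 0.5    -0.0203  0.0682] yaw -3.03 tilt [ 0.007 -0.003 -1.   ] grip 0.0459 F [-0.8  0.7 -1.6]
[1, -2, 0] -0.0
turn [-0.03  0.13 -0.39]
```

```bash
python3 -m inch '[[40,[-6,0,0],[0,0,0]],[40,[-12,0,0],[0,0,0]],[40,[-20,0,0],[0,0,0]],[40,[-25,0,0],[0,0,0]],[40,[-25,0,0],[0,0,0]],[40,[-25,0,0],[0,0,0]],[40,[-20,0,0],[0,0,0]],[40,[-15,0,0],[0,0,0]],[40,[-6,0,0],[0,0,0]],[40,[0,0,0],[0,0,0]]]' 5
python3 - <<'E'
from h import *
plan((.562,-.257,.23),-6.8,6);fix(-6.8)
save(imaging.camera("wrist"),"w3.png")
E
```

```text
time: 6.25
position: [0.4982, -0.0195, 0.2334]
tool_rot: [0.515, 0.483, -0.511, 0.49]
ft_force: [0.1, -0.0, -1.9]
grip_width: 0.0454
t 6.25 pos [ 0.4982 -0.0195  0.2334] yaw -3.02 tilt [ 0.011 -0.004 -1.   ] grip 0.0454 F [ 0.1 -0.  -1.9]
[1, 13, 39] 0.6
[1, 13, 39] 0.6
[1, 14, 39] 0.6
[1, 14, 39] 0.6
[1, 14, 38] 0.6
[1, 15, 38] 0.6
turn [ 3.78  0.16 -0.67]
```

View pics/w3.png

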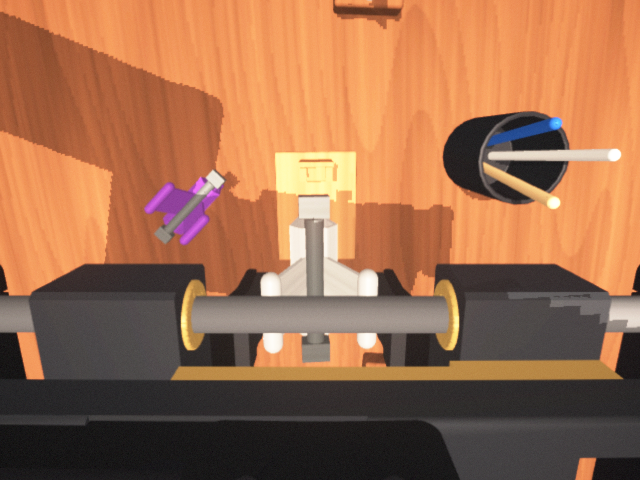

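The clip hangs in the fingers clear of the rest, with bars at (271,312) and (368,312). Squeezing now, then moving over card B.

```bash
python3 -m inch '[[36,[0,0,0],[0,0.1,-0.6]],[32,[0,0,0],[0,0,0]],[27,[0,0,0],[0,0,0]],[27,[0,0,0],[0,0,0]],[27,[0,0,0],[0,0,0]],[27,[0,0,0],[0,0,0]]]' 22
python3 -c "
from h import *
plan((.562,-.257,.235),-6.8,7);fix(-3)"
```

```text
time: 7.05
position: [0.4967, -0.0192, 0.2308]
tool_rot: [-0.512, -0.488, 0.514, -0.485]
ft_force: [-1.0, 0.8, -1.2]
grip_width: 0.0273
t 7.05 pos [ 0.4967 -0.0192  0.2308] yaw -3.03 tilt [-0.005  0.    -1.   ] grip 0.0273 F [-1.   0.8 -1.2]
[-1, 11, 33] 0.5
[-1, 11, 33] 0.5
[-1, 12, 33] 0.5
[-1, 12, 33] 0.5
[-1, 12, 33] 0.5
[-1, 13, 33] 0.5
[-1, 13, 33] 0.5
turn [-0.03  0.01  0.31]
```

```bash
python3 -m inch '[[27,[0,6,18],[0.5,0,0.3]],[27,[-2,11,33],[0.5,0,0]],[27,[-2,12,33],[0.5,0,0]],[27,[-2,12,33],[0.5,0,0]],[27,[-1,12,33],[0.5,0,0]],[27,[0,13,33],[0.5,0,0]],[27,[0,11,28],[0.5,0,0]],[27,[0,5,14],[0.3,0,0]],[27,[0,0,0],[0,0,0]],[27,[0,0,0],[0,0,0]]]' 22
python3 - <<'E'
from h import *
plan((.562,-.257,.235),-6.8,1);fix(-6.8)
p=imaging.camera_params("wrist");im=imaging.camera("wrist");save(im,"w4.png")
print({k:proj("wrist",X,p).round() for k,X in dict(m=(.5622,-.257,.125),near=(.5622+.06*np.sin(np.radians(6.8)),-.257+.0596,.125)).items()})
for t in("card_b_edge","clip","clip_lip_front","clip_lip_back"):
    for r in imaging.tip_of("wrist",t)[:2]:print(t,np.round(r["pixel"]),round(r["confidence"],2))
E
```

```text
time: 8.3
position: [0.5615, -0.267, 0.2382]
tool_rot: [-0.53, -0.466, 0.531, -0.469]
ft_force: [0.4, 0.0, 0.1]
grip_width: 0.0274
t 8.3 pos [ 0.5615 -0.267   0.2382] yaw -7.2 tilt [ 0.003 -0.004 -1.   ] grip 0.0274 F [0.4 0.  0.1]
[3, -1, -10] -0.4
turn [-0.4   0.21 -0.2 ]
{'m': array([317., 219.]), 'near': array([317., 133.])}
card_b_edge [322. 222.] 0.7
clip [309. 274.] 0.9
clip [321. 218.] 0.67
clip_lip_front [282. 256.] 0.89
```

View pics/w4.png

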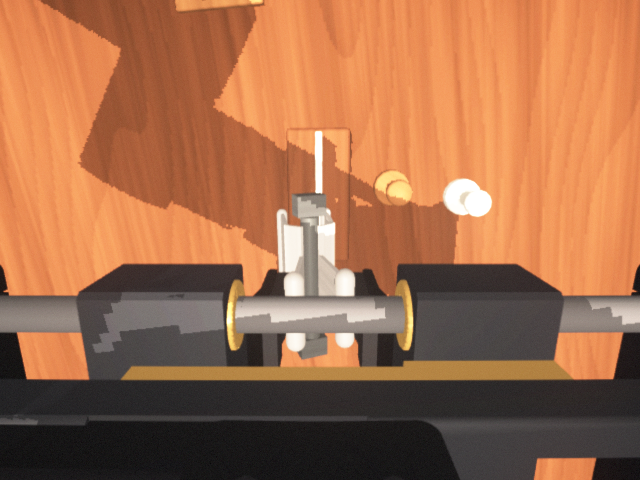

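```bash
python3 - <<'E'
from h import *
im=cv2.imread("pics/w4.png");a=cv2.resize(im[185:285,255:375],None,fx=4,fy=4,interpolation=cv2.INTER_CUBIC)
s=imaging.camera("scene");p=imaging.camera_params("scene")
c=proj("scene",(.562,-.257,.16),p);print(c);x,y=int(c[0])-40,int(c[1])-60
print(x,y);save(s,"s2.png")
b=cv2.resize(s[y:y+120,x:x+80,::-1],None,fx=4,fy=4,interpolation=cv2.INTER_CUBIC)
b=np.pad(b,((0,0),(0,0),(0,0)));o=np.zeros((480,800,3),np.uint8);o[:400,:480]=a;o[:480,480:]=b[:480];cv2.imwrite("pics/crop2.png",o)
E
```

```text
[229.80941054 156.2289501 ]
189 96
```

View pics/crop2.png

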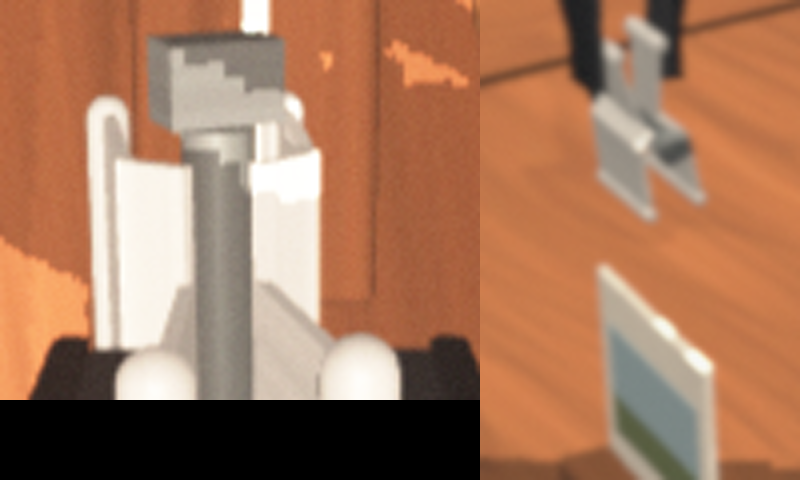

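```bash
python3 - <<'E'
from h import *
o=get_obs();M=R.from_quat(o["tool_rot"]).as_matrix();p=imaging.camera_params("wrist")
f=lambda px,z:(at_z("wrist",px,z,p)).round(4)
L={"lipF":((282,211),.181),"lipB":((328.5,210),.177),"bar1":((295,278),.257),"bar2":((345,278),.257),"lug1":((309.5,197),.221),"lug2":((313,353),.221),"edge near":((319,132),.125),"edge mid":((320,190),.125)}
for k,(px,z) in L.items():
    X=f(px,z);print(k,X,"tool mm",((X-o["position"])@M*1000).round(1))
for t in("clip_lip_front","clip_lip_back","clip_bar_front","card_b_edge","clip"):
    for r in imaging.tip_of("scene",t)[:3]:
        z=.179 if "lip" in t else .125; print(t,np.round(r["pixel"],1),round(r["confidence"],2),at_z("scene",r["pixel"],z).round(4))
E
```

```text
lipF [ 0.5449 -0.2383  0.181 ] tool mm [ 57.4 -20.9 -26.6]
lipB [ 0.5714 -0.2418  0.177 ] tool mm [ 61.5   5.8 -26.5]
bar1 [ 0.5548 -0.2522  0.257 ] tool mm [-18.5  -9.  -13.7]
bar2 [ 0.5742 -0.2546  0.257 ] tool mm [-18.4  10.6 -13.7]
lug1 [ 0.5631 -0.2264  0.221 ] tool mm [ 17.4  -4.1 -40.5]
lug2 [ 0.5543 -0.307   0.221 ] tool mm [17.8 -2.8 40.6]
edge near [ 0.5716 -0.1968  0.125 ] tool mm [113.3   0.2 -71.4]
edge mid [ 0.5673 -0.2364  0.125 ] tool mm [113.5   0.9 -31.6]
clip_lip_front [388.  255.6] 0.82 [0.5716 0.1654 0.179 ]
clip_lip_front [237.4 139.5] 0.67 [ 0.5331 -0.2756  0.179 ]
clip_lip_back [393.5 258.3] 0.64 [0.5701 0.1743 0.179 ]
clip_lip_back [225.3 147.7] 0.61 [ 0.5698 -0.2577  0.179 ]
clip_bar_front [229.1  99.7] 0.89 [ 0.4357 -0.4671  0.179 ]
clip_bar_front [380.9 223.6] 0.76 [0.5232 0.1005 0.179 ]
card_b_edge [234.4 173.2] 0.56 [ 0.5566 -0.2534  0.125 ]
clip [228.9 125.4] 0.78 [ 0.5106 -0.3434  0.179 ]
clip [393.8 239.3] 0.74 [0.5373 0.1416 0.179 ]
```

Squeezing tilted the clip about 6° in the pads, so the lips' midpoint is 7.5 mm off the tool axis. I'll level it with a tool turn about z, centre it over the edge, and measure again.

```bash
python3 -m inch '[[27,[0,1,-5],[0,0,3]],[27,[0,2,-6],[0,0,3]],[27,[0,0,0],[0,0,0]],[27,[0,0,0],[0,0,0]]]'
python3 - <<'E'
from h import *
o=get_obs();plan((.562,-.257,.235),-6.8,1);fix(-6.8)
p=imaging.camera_params("wrist");im=imaging.camera("wrist");save(im,"w5.png")
a=cv2.resize(im[110:260,240:390,::-1],None,fx=4,fy=4,interpolation=cv2.INTER_CUBIC);cv2.imwrite("pics/w5c.png",a)
E
```

```text
time: 9.35
position: [0.5668, -0.2573, 0.2386]
tool_rot: [0.554, 0.436, -0.505, 0.498]
ft_force: [0.2, -0.0, -1.4]
grip_width: 0.0272
t 9.35 pos [ 0.5668 -0.2573  0.2386] yaw -7.16 tilt [ 0.11  -0.019 -0.994] grip 0.0272 F [ 0.2 -0.  -1.4]
[4, -5, 0] -0.4
turn [-0.38  0.33 -6.39]
```

View pics/w5c.png

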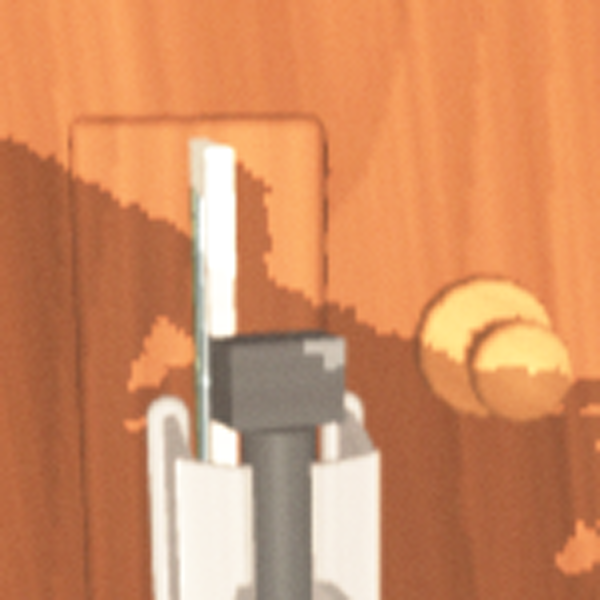

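```bash
cat > m.py <<'E'
from h import *
o=get_obs();p=imaging.camera_params("wrist")
t=np.radians(-7.2);c,s=np.cos(t),np.sin(t);D=np.array([[0,c,s],[0,s,-c],[-1,0,0]])
def show(k,px,z): X=at_z("wrist",px,z,p);print(k,X.round(4),"level-tool mm",((X-o["position"])@D*1000).round(1))
E
python3 - <<'E'
from m import *
zl=o["position"][2]-.0595
for a in(("lipF",(282,211.2),zl),("lipB",(328,210),zl),("near",(295,146.5),.125),("mid",(295.7,192.5),.125),("lug",(309,197),zl+.041)):show(*a)
E
```

```text
lipF [ 0.556  -0.2294  0.1791] level-tool mm [ 59.5 -14.3 -26.2]
lipB [ 0.5823 -0.2326  0.1791] level-tool mm [ 59.5  12.3 -26.4]
near [ 0.5709 -0.1962  0.125 ] level-tool mm [113.6  -3.6 -61.1]
mid [ 0.567  -0.2277  0.125 ] level-tool mm [113.6  -3.6 -29.4]
lug [ 0.5698 -0.217   0.2201] level-tool mm [ 18.5  -2.2 -40.3]
```

```bash
python3 -m inch '[[27,[0,-2.8,0],[0,0,0]],[27,[0,0,0],[0,0,0]],[27,[12,-1.3,0],[0,0,0]],[27,[15,-1.7,0],[0,0,0]],[27,[12,-1.3,0],[0,0,0]],[27,[4,-0.4,0],[0,0,0]],[27,[0,0,0],[0,0,0]],[27,[0,0,0],[0,0,0]]]'
python3 - <<'E'
from h import *
o=get_obs();plan((.564,-.257,.173),-6.8,1);fix(-6.8)
im=imaging.camera("wrist");save(im,"w6.png")
a=cv2.resize(im[110:260,240:390,::-1],None,fx=4,fy=4,interpolation=cv2.INTER_CUBIC);cv2.imwrite("pics/w6c.png",a)
E
```

```text
time: 10.4
position: [0.564, -0.2575, 0.1904]
tool_rot: [0.554, 0.437, -0.505, 0.497]
ft_force: [0.3, 0.0, -0.3]
grip_width: 0.0275
t 10.4 pos [ 0.564  -0.2575  0.1904] yaw -7.17 tilt [ 0.107 -0.018 -0.994] grip 0.0275 F [ 0.3  0.  -0.3]
[17, 0, 0] -0.4
turn [-0.39  0.27 -6.24]
```

View pics/w6c.png

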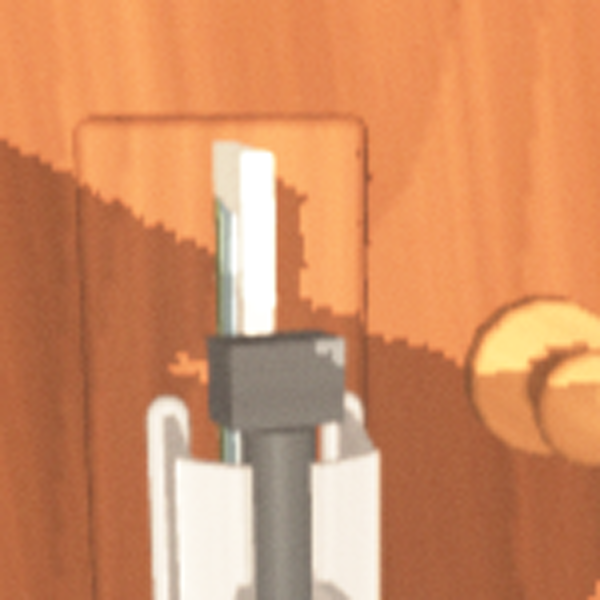

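```bash
python3 - <<'E'
from m import *
zl=o["position"][2]-.0595
for a in(("lipF",(282,211.2),zl),("lipB",(328,210),zl),("near",(304.2,147.5),.125),("mid",(304.5,191),.125)):show(*a)
E
```

```text
lipF [ 0.553  -0.2296  0.131 ] level-tool mm [ 59.5 -14.4 -26.2]
lipB [ 0.5794 -0.2327  0.131 ] level-tool mm [ 59.5  12.1 -26.4]
near [ 0.5708 -0.1961  0.125 ] level-tool mm [ 65.5  -0.9 -61.7]
mid [ 0.5676 -0.2208  0.125 ] level-tool mm [ 65.5  -1.  -36.8]
```

The lips' midpoint is at -1.1 mm and the card at -1.0 mm, so it is centred. Now the final 18 mm down.

```bash
python3 -m inch '[[27,[5,-0.5,0],[0,0,0]],[27,[5,-0.6,0],[0,0,0]],[27,[5,-0.5,0],[0,0,0]],[27,[2,-0.2,0],[0,0,0]],[27,[0,0,0],[0,0,0]],[27,[0,0,0],[0,0,0]]]'
python3 - <<'E'
from h import *
o=get_obs();plan((.564,-.257,.173),-6.8,1)
im=imaging.camera("wrist");s=imaging.camera("scene")
a=cv2.resize(im[110:260,240:390,::-1],(480,480),interpolation=cv2.INTER_CUBIC)
b=cv2.resize(s[96:216,189:269,::-1],(320,480),interpolation=cv2.INTER_CUBIC);cv2.imwrite("pics/w7c.png",np.hstack([a,b]))
E
```

```text
time: 11.2
position: [0.5645, -0.2578, 0.173]
tool_rot: [0.554, 0.437, -0.505, 0.497]
ft_force: [-0.6, 0.2, -0.6]
grip_width: 0.0273
t 11.2 pos [ 0.5645 -0.2578  0.173 ] yaw -7.17 tilt [ 0.109 -0.019 -0.994] grip 0.0273 F [-0.6  0.2 -0.6]
[0, -1, -1] -0.4
```

View pics/w7c.png

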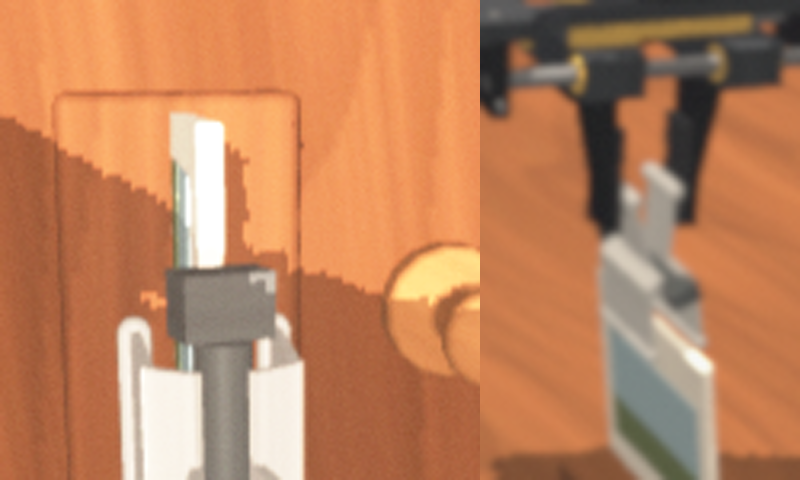

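The card edge (column about 209) lies midway between the lips (134 and 282). The scene crop shows the near jaw in front of the card and the far jaw behind it, both just below the edge. Handing in.

```bash
python3 -c "
from h import *
print(robot.hand_in()); o=get_obs();print(o['position'],o['grip_width'],o['ft_force'])"
```

```text
the job is handed in; nothing more can be done
None
the job is handed in; nothing more can be done
```

The steel clip is held open in the air, straddling the top edge of card B, which has the brown stamp in front of it. I handed in at about 11.3 s; no verdict is reported.

- **Squeeze:** the bars measured 27.3 mm apart, which should be about 0.5 rad. I did not measure the jaw angle itself.
- **Tilt corrected:** squeezing tilted the clip about 6° in the pads, so I turned the tool 6° to level it.
- **Centring:** just before the last 18 mm down, the wrist camera put the lips' midpoint within about 0.1 mm of the card's middle plane. Each lip was about 13 mm from it. The last picture still showed the card midway between the lips.
- **Depth:** the lips are about 11 mm below the edge, and within about 2 mm of its middle along the card. The depth is worked out from the tool height, not measured directly.
- **Contact:** the wrist force stayed under 1 N at the end, and no picture showed the card shifted.
- **Disagreement:** the top camera put the card edge about 1.3 mm from where the wrist camera did. I used the wrist reading, and the gap allows for the difference.

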